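# Slide a mounted lino block under the height gauge

### The job

Check the larger, rectangular mounted lino block in the low steel height gauge: push it with the fingertips along the bench, narrow end first, in at the open side and under the bridge until that end sits square against the stop on the far side. It must stay flat on the bench the whole way, never lifted or tipped, and the square block, gouge and ink jar stay where they are; leave it there and take the hand away.

Things in the scene. Friction and masses are not known exactly. Their poses are not given: they have to be found in the camera images.
- block: The block to check: a plywood board faced with grey lino with a round carved motif, lying lino up on the bench. 90 mm wide (its x), 120 mm long (its y), 22.5 mm high, about 0.22 kg (varies), slides with dry friction. Origin: centre of its underside; z up. Its two ends are alike (both short ends, local +y and -y, are 120 mm apart; either may lead).
- gauge: Low bare-steel bridge screwed to the bench; it never moves, but its place and direction vary. Origin: bench level under the middle of the bridge. The passage runs along its y; the block enters from the open +y side and slides on the bench itself (no base plate). Uprights leave 104 mm between them (x -52 to +52). Feet 6 mm high, 200 mm overall in x. A home block has its centre at this origin.
- gauge_mouth (a point): Middle of the bridge's lower edge on the entry side, 26 mm above the bench. The crossbar is 50 mm deep (gauge y +25 to -25 mm); its top is 38 mm above the bench, two screw heads reach 44 mm. A home block sticks out 35 mm on this side.
- gauge_stop (a point): Middle of the stop's near face, at bench level (gauge y = -60 mm). The stop bar is 16 mm high; side rails 14 mm high join it to the uprights.
- thick_block: Another mounted lino block, square and thicker: 75 x 75 x 38 mm, too high for the gauge; leave alone. Origin: centre of its underside.
- gouge: Loose lino gouge with a pear-shaped wooden handle, lying along its y: 130 mm long, 26 mm thick. Origin: on the bench under its middle, blade to +y. Leave alone.
- ink_jar: Glass ink jar with black cap, 68 mm diameter, 75 mm high. Origin: centre of its underside. Leave alone.
Things that resemble listed ones, but are neither listed nor needed, are in the scene too. What is shaped like the block but green is not meant. What is shaped like the gauge but yellow is not meant.

How it is judged (in metres and radians):
On the way:
1. the block's leading end is under the bridge, from the open side (y of block in the frame of gauge between 0.02 and 0.08 m and x of block in the frame of gauge between -0.02 and 0.02 m).
At the end, for the whole second after the job is handed in: The block lies flat and at rest under the bridge, its leading short end within 4 mm of touching the stop and square to it within 0.06 rad (y of block in the frame of gauge between -0.004 and 0.004 m and x of block in the frame of gauge between -0.012 and 0.012 m and angle between the y axis of block and the y axis of gauge, either way round below 0.06 rad and height (world z) of block below 0.003 m and angle between block's own z axis and vertical below 0.03 rad and linear speed of block below 0.01 m/s).
It fails at once if the block was lifted or tipped (underside's centre over 5 mm up, or tilted over 0.08 rad) (height (world z) of block above 0.005 m or angle between block's own z axis and vertical above 0.08 rad).
It fails at once if another loose thing (square block, gouge or jar) was shifted by more than 15 mm (distance of any of thick_block, gouge, ink_jar from where it was at the start of the episode above 0.015 m).
It also fails if it takes over 64 s, if anything falls off the work surface, if the arm or the gripper's body presses on something with over 40 N, if the wrist force passes 120 N, or if a joint passes its speed limit or range.

### The arm

A 7-joint arm with a two-finger parallel gripper is mounted at the origin on the work surface. World frame = base frame: x ahead of the robot, y to its left, z up, the work surface at z = 0. Lengths are in m, angles in degrees, forces in N, time in s.
With the tool pointing down it reaches from about 0.4 to 0.75 m from the base axis. Payload 19.5 kg.
Tool frame: the origin (TCP) lies midway between the tips of the shut fingers; the grasp point (between the pads) lies 19 mm behind it; z points along the fingers, y is the line along which they close (so a half turn about z gives the same grasp; the last joint's range is limited). The gripper opens to 85 mm and grips with 20 to 120 N. Pads are 22 mm wide; open, the fingers measure 114 mm over their backs; the gripper's body (76 mm by 85 mm) begins 54 mm behind the grasp point. The pads swing forward as they close: fully open they stand 13 mm farther back than shut.
Start: joints at [63.616, 40.479, -1.581, 85.061, 1.261, 54.483, -4.326], TCP at [0.234, -0.525, 0.231] pointing down, gripper open.
Joint ranges: [-155.06, 155.06], [-18.47, 123.98], [-90, 86.84], [0, 140.48], [-83.41, 263.41], [0, 116], [-161.91, 161.91]. Speed limits (degrees/s): [108.29, 108.29, 147.25, 147.25, 172.46, 172.46, 172.46].

### API

Orientations are given as a 3x3 rotation matrix whose columns are the frame's x, y, z axes.
In Python, from station import arm, vision, masks_of gives the robot as it stands. The module is installed in compiled form; this text tells all that it offers.
- The arm moves only by the tool arm_command, never from a script. Its argument "targets" is one flat list of numbers, 4 for each row, row after row: the shift along the tool's x, y, z in cm, then the turn about the tool's z in rad. In form: [tx, ty, tz, twist, tx, ty, tz, twist, ...]. A call has exactly 5 rows; each row shifts and turns the commanded pose from where the row before left it, along the tool's axes as they then stand; what a row does not reach is not made up. A row lasts 1/8 s, in which the tool goes at most 62.5 mm and 10.7 degrees, less where a joint would pass 70% of its speed; a pose out of reach is approached as far as the arm can. A call is refused whole if a number of a shift passes 6.25 or a number of a turn 0.188, either way. A call with a gripper value outside its range is refused whole. "claw" is the finger opening in cm, from 0 to 8.54, set as the call begins (left out, the last holds). The fingers move at their own pace and stop on an object; the grip force is fixed at half the most. Time passes only in rows, so rows that do not move let the fingers close, or fill a call up. It gives the time, the measured TCP pose, the force, the opening and the grip force at its end, in the units of the state.
- arm.get_state(): the state, without advancing time (a new reading comes with each control period).
- vision.snapshot(name): name is "scene" or "top" or "wrist"; returns a dict with "color" (480x640x3 uint8, blue, green, red), "range_z" (480x640 float32, m along the optical axis (not along the pixel's ray), 0 where there is no reading), "fov_y" (degrees; the focal length in pixels is half the picture's height over the tangent of half this angle, whatever the lens; pixels are square), "cx", "cy" (the principal point, pixels), "T" (4x4, takes a point from camera to world coordinates). Camera axes: x right, y up, looking along -z (the intrinsics and any distortion apply to the point x, -y, -z); pixel columns grow to the right and rows downward; lengths in m; the calibration is good to about 2 mm. A picture is of the moment at which its call begins.
- arm.hand_in(): hands the job in; it is judged then, once.
Trained networks look in a picture, given as the dict that the camera call returned (one of the last four; its "shot" number tells which), for a name from the list of things; names that differ only in an ending like _2 or _b are one class to them, and where a whole thing is asked for, a point or a joint stands for the part that bears it (a point fixed in the world has none). Each returns a list of dicts, best first, with "score" (0 to 1); they miss things now and then, are a little off and sometimes report something else, mostly with a low value. They report only what shows in the picture. A call takes as long as a camera call. They do not tell look-alikes from the thing itself.
- masks_of(picture, thing): "region" (480x640 bool, what is visible of it) and "box" ([centre column, centre row, width, height] in pixels, round what is visible of it).
The state is a dict: "time": time; "qpos": joint angles; "qd": joint speeds; "tau": joint torques, N m; "tcp_pos": TCP position; "tool_rot": TCP orientation; "ft_force": force on the tool from outside, world axes, zero at the start; "wrist_torque": the same for the moment, N m; "finger_gap": opening from 0.0 (shut) to 1.0 (fully open); "grasp_force": force on a finger pad.
Only numpy, scipy, OpenCV 4.12 (cv2) and the standard library are available. Lean on these libraries where they do the work, as an engineer would, in place of code of your own. Each camera call takes 0.05 s, during which the arm holds its last target. There are 200 camera calls.

## Working session

There is one attempt and no reset: what is moved stays moved. The work goes in short steps, Python scripts to look and compute and a tool call to move; the robot and the scene stay as the last step left them, time stands still between calls to the robot, and variables do not carry over. Pictures are saved under pics/ and viewed, at most 10 in all, crops included, and the job is handed in when it is done.

Besides the shell and the picture viewer there is one more tool, called after "Request:" as name(argument=value, ...) on one line, values as JSON. arm_command: Moves the arm, as the interface text tells. Its arguments: {"type":"object","properties":{"targets":{"type":"array","items":{"type":"number"}},"claw":{"type":"number"}},"required":["targets"]}

```bash
mkdir -p pics
cat > h.py <<'E'
import numpy as np, cv2
from station import arm, vision, masks_of
def pts(s):
    r=s["range_z"]; h,w=r.shape; f=h/2/np.tan(np.radians(s["fov_y"])/2)
    v,u=np.mgrid[:h,:w]
    P=np.stack([(u-s["cx"])/f*r,-(v-s["cy"])/f*r,-r,np.ones_like(r)],-1)@np.array(s["T"]).T
    P=P[...,:3].copy(); P[r<=0]=np.nan
    return P
E
python3 - <<'E'
from h import *
s=arm.get_state(); print(s["time"],s["tcp_pos"],np.round(s["tool_rot"],3).tolist())
for n in ["top","scene"]:
    p=vision.snapshot(n); cv2.imwrite(f"pics/{n}0.png",p["color"]); P=pts(p)
    print(n,{k:p[k] for k in p if k not in("color","range_z","T")},np.round(p["T"],3).tolist())
    for t in ["block","gauge","thick_block","gouge","ink_jar"]:
        for m in masks_of(p,t):
            if m["score"]<.2: continue
            Q=P[m["region"]];Q=Q[~np.isnan(Q[:,0])]
            print(t,round(m["score"],2),np.round(m["box"]),np.round(np.median(Q,0),3) if len(Q) else None, np.round(p["color"][m["region"]].mean(0)))
E
```

```text
0.0 [ 0.23374415 -0.52505322  0.23083101] [[0.914, 0.407, -0.0], [0.407, -0.914, 0.001], [0.0, -0.001, -1.0]]
top {'fov_y': 48.40329794566745, 'cx': 317.4499333631151, 'cy': 243.74667532100403, 'shot': 1} [[0.012, 0.996, -0.084, 0.417], [-1.0, 0.014, 0.014, -0.008], [0.015, 0.084, 0.996, 1.231], [0.0, 0.0, 0.0, 1.0]]
block 0.69 [319. 138.  54.  56.] [ 0.765 -0.025  0.022] [ 84. 144.  82.]
block 0.65 [273. 320.  48.  63.] [0.348 0.072 0.023] [ 96. 156.  89.]
block 0.62 [277. 226.  55.  46.] [0.557 0.065 0.023] [139. 145. 146.]
gauge 0.96 [426. 374.  55.  94.] [ 0.232 -0.258  0.034] [  7. 174. 196.]
gauge 0.81 [373. 215.  49.  85.] [ 0.584 -0.134  0.035] [164. 166. 168.]
thick_block 0.8 [164. 231.  43.  45.] [0.543 0.322 0.038] [130. 139. 142.]
gouge 0.76 [374. 288.  54.  12.] [ 0.423 -0.181  0.019] [100. 140. 167.]
ink_jar 0.81 [470. 224.  40.  31.] [ 0.563 -0.36   0.072] [67. 78. 92.]
ink_jar 0.67 [164. 230.  43.  45.] [0.544 0.322 0.038] [130. 139. 142.]
scene {'fov_y': 55.269103239502165, 'cx': 316.51299157478746, 'cy': 236.81784015735676, 'shot': 2} [[-0.145, -0.848, 0.509, 0.952], [0.989, -0.117, 0.086, 0.078], [-0.014, 0.516, 0.856, 0.824], [0.0, 0.0, 0.0, 1.0]]
block 0.9 [349. 278.  69.  48.] [0.562 0.068 0.024] [140. 144. 146.]
block 0.77 [359. 195.  50.  56.] [0.355 0.074 0.024] [ 99. 146.  91.]
block 0.67 [278. 382.  54.  76.] [ 0.771 -0.023  0.024] [103. 152.  94.]
gauge 0.75 [223. 143.  65.  68.] [ 0.253 -0.258  0.029] [ 83. 171. 192.]
gauge 0.59 [238. 286.  73.  98.] [ 0.605 -0.133  0.037] [169. 167. 169.]
thick_block 0.61 [487. 288.  50.  53.] [0.553 0.325 0.039] [130. 137. 143.]
gouge 0.74 [252. 210.  57.  18.] [ 0.425 -0.173  0.018] [111. 139. 162.]
ink_jar 0.81 [129. 250.  40.  48.] [ 0.574 -0.355  0.063] [81. 87. 94.]
```

Run:
```python
from h import *
p=vision.snapshot("top"); P=pts(p); c=p["color"]
cv2.imwrite("pics/crop.png",cv2.resize(c[130:330,220:460],None,fx=3,fy=3,interpolation=cv2.INTER_CUBIC))
def rect(M,name):
    Q=P[M]; Q=Q[~np.isnan(Q[:,0])]
    (cx,cy),wh,a=cv2.minAreaRect((Q[:,:2]*1000).astype(np.float32)); print(name,np.round([cx,cy],1),np.round(wh,1),round(a,2),np.round(np.percentile(Q[:,2],[5,50,95]),4))
for m in masks_of(p,"block"):
    if m["score"]>.4: rect(m["region"]&(P[...,2]>.015)&(P[...,2]<.03),"block")
for m in masks_of(p,"gauge"):
    if m["score"]>.4:
        R=cv2.dilate(m["region"].astype(np.uint8),np.ones((9,9)))>0
        for lo,hi in [(.028,.06),(.008,.022),(.003,.06)]: rect(R&(P[...,2]>lo)&(P[...,2]<hi),f"gauge {lo}")
```

```text
block [557.9  66. ] [ 90.7 120.2] 11.33 [0.0189 0.0227 0.0266]
block [347.2  72.3] [ 89.9 120.1] 78.22 [0.0187 0.0228 0.0267]
block [767. -25.] [122.4  89.5] 14.85 [0.0187 0.0226 0.0265]
gauge 0.028 [ 232.7 -249.9] [ 51.8 139.9] 80.53 [0.0337 0.0382 0.0434]
gauge 0.008 [ 229.5 -273.3] [ 98.9 199.1] 80.87 [0.0087 0.0143 0.0189]
gauge 0.003 [ 228.9 -275.6] [122.9 222.2] 82.48 [0.004  0.0337 0.042 ]
gauge 0.028 [ 590.4 -127.3] [ 50.  140.6] 83.85 [0.034  0.0381 0.0428]
gauge 0.008 [ 587.  -150.8] [ 97.5 198.9] 83.95 [0.0087 0.0141 0.0187]
gauge 0.003 [ 587.9 -152.2] [117.5 219. ] 84.84 [0.0039 0.034  0.0416]
```

View pics/top0.png

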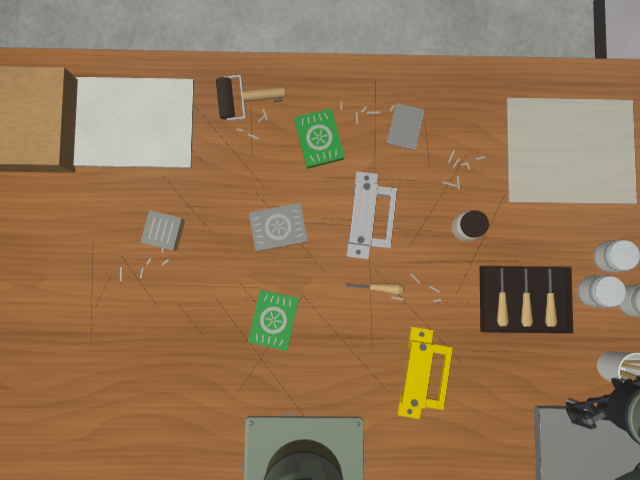

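View pics/crop.png

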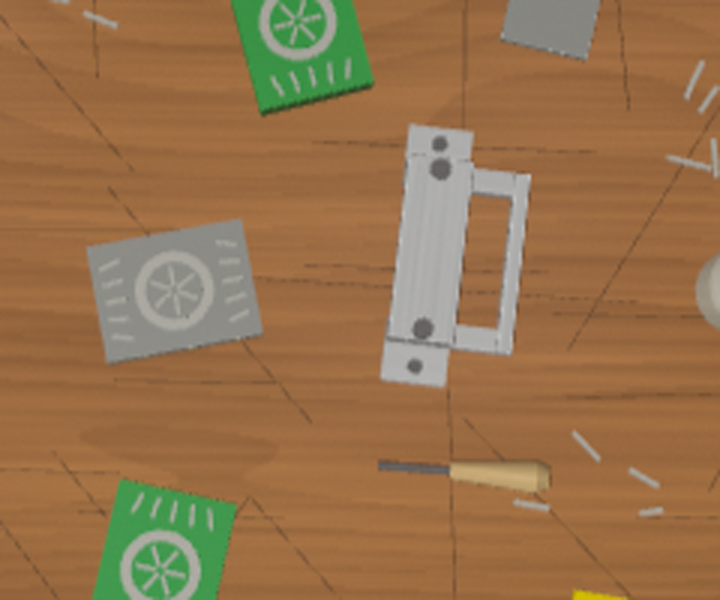

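Candidates in the top view:
- **Block:** grey lino at (278,227). The green ones at (319,138) and (273,320) are decoys. The grey square block at (164,231) and the small plain plate at (405,127) are different things.
- **Gauge:** steel at (370,215). The yellow one at (425,373) is a decoy.

The crop confirms the grey rectangular block with the round motif, and the steel gauge opening toward it. The block sits at gauge (-53, +189) mm with yaw +17.5°.

Plan: push the block's long side with two fingers to square and centre it, then push its end in.

Request:
arm_command(targets=[0, 0, 0, 0.175, 0, 0, 0, 0.175, 0, 0, 0, 0.175, 3.3, -5.2, 0, 0, 3.3, -5.2, 0, 0], claw=6)

```text
time: 1.38
tcp_pos: [0.3112, -0.4276, 0.2312]
tool_rot: [[0.994, -0.107, 0.0], [-0.107, -0.994, 0.0], [0.0, -0.0, -1.0]]
ft_force: [1.6, -0.3, 0.1]
finger_gap: 0.706
grasp_force: 0.0
```

Request:
arm_command(targets=[3.3, -5.2, 0, 0, 3.3, -5.2, 0, 0, 3.3, -5.2, 0, 0, 0, -5.2, 0, 0, 0, -5.2, 0, 0])

```text
time: 2.0
tcp_pos: [0.4367, -0.179, 0.2313]
tool_rot: [[0.994, -0.106, 0.0], [-0.106, -0.994, 0.0], [0.0, -0.0, -1.0]]
ft_force: [0.7, -0.3, -0.3]
finger_gap: 0.701
grasp_force: 0.0
```

Request:
arm_command(targets=[0, -5.2, 0, 0, 0, -5.2, 0, 0, 0, -5.2, 0, 0, 0, -5.2, 0, 0, 0, -5.2, 0, 0])

```text
time: 2.62
tcp_pos: [0.4641, 0.0795, 0.2315]
tool_rot: [[0.994, -0.106, 0.0], [-0.106, -0.994, 0.0], [0.0, -0.0, -1.0]]
ft_force: [0.6, -0.3, -0.1]
finger_gap: 0.703
grasp_force: 0.0
```

Request:
arm_command(targets=[0, 0, 5.5, 0, 0, 0, 5.5, 0, 0, 0, 5.5, 0, 0, 0, 4, 0, 0, 0, 1.9, 0])

```text
time: 3.25
tcp_pos: [0.4634, 0.0776, 0.0054]
tool_rot: [[0.994, -0.106, -0.002], [-0.106, -0.994, -0.0], [-0.002, 0.0, -1.0]]
ft_force: [0.8, 1.1, 0.1]
finger_gap: 0.7
grasp_force: 0.0
```

Run:
```python
from h import *
print(arm.get_state()["tcp_pos"])
w=vision.snapshot("wrist"); s=vision.snapshot("scene")
cv2.imwrite("pics/w1.png",np.hstack([cv2.resize(w["color"],(400,300)),cv2.resize(s["color"][120:360,220:540],(400,300))]))
```

```text
[0.46342284 0.07756992 0.00536981]
```

View pics/w1.png

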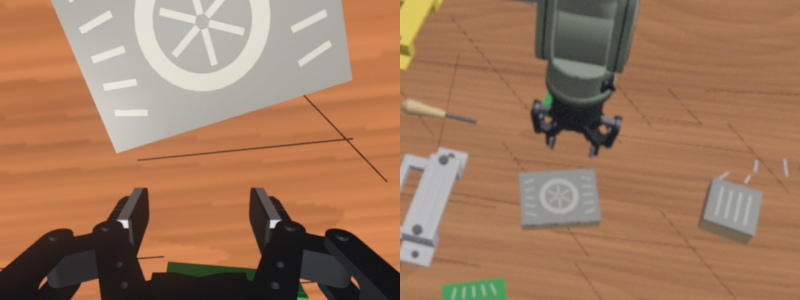

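Wrist view (left half): the block's near corner at (116,152) is ahead of the left finger, and both fingertips are just above the bench. The scene view (right half) shows the block clear of everything else. Now the side push.

Request:
arm_command(targets=[1, 0, 0, 0, 1, 0, 0, 0, 0.8, 0, 0, 0, 0.7, 0, 0, 0, 0.7, 0, 0, 0])

```text
time: 3.98
tcp_pos: [0.5062, 0.0733, 0.0074]
tool_rot: [[0.994, -0.106, -0.0], [-0.106, -0.994, 0.0], [-0.0, -0.0, -1.0]]
ft_force: [-0.8, 0.8, -0.4]
finger_gap: 0.705
grasp_force: 0.4
```

Request:
arm_command(targets=[0.7, 0, 0, 0, 0.7, 0, 0, 0, 0.7, 0, 0, 0, 0.5, 0, 0, 0, 0.3, 0, 0, 0])

```text
time: 4.6
tcp_pos: [0.5348, 0.0701, 0.0073]
tool_rot: [[0.994, -0.106, -0.0], [-0.106, -0.994, 0.0], [-0.0, 0.0, -1.0]]
ft_force: [-0.9, 0.9, 0.8]
finger_gap: 0.701
grasp_force: 0.8
```

```bash
cat >> h.py <<'E'
G=np.array([590.4,-127.3]); a=np.radians(-6.15); R=np.array([[np.cos(a),-np.sin(a)],[np.sin(a),np.cos(a)]])
def tog(p): return (np.asarray(p)-G)@R
def block(name="top"):
    p=vision.snapshot(name); P=pts(p); c=p["color"].astype(int)
    for m in masks_of(p,"block"):
        M=m["region"]; 
        if m["score"]<.3 or np.ptp(c[M].mean(0))>25: continue
        Q=P[M&(P[...,2]>.015)&(P[...,2]<.03)]
        if len(Q)<50: continue
        (x,y),(w,h),an=cv2.minAreaRect((Q[:,:2]*1000).astype(np.float32))
        print(name,round(m["score"],2),"gauge xy",np.round(tog([x,y]),1),"wh",np.round([w,h],1),"ang rel",round(an+6.15,1),"z",np.round(np.nanpercentile(Q[:,2],[5,50,95]),4))
    return p
def tcp():
    s=arm.get_state(); print("t",s["time"],"tcp gauge",np.round(tog(np.array(s["tcp_pos"][:2])*1000),1),"z",round(s["tcp_pos"][2]*1000,1),"yaw rel",round(np.degrees(np.arctan2(s["tool_rot"][1][0],s["tool_rot"][0][0]))+6.15,2),np.round(s["ft_force"],1))
E
python3 - <<'E'
from h import *
tcp(); block("top"); block("scene")
E
```

```text
t 4.6 tcp gauge [-76.4 190.3] z 7.3 yaw rel 0.06 [-0.9  0.9  0.8]
top 0.73 gauge xy [-20.3 129.3] wh [30.5 90. ] ang rel 92.7 z [0.0186 0.0226 0.0259]
scene 0.89 gauge xy [-22.2 176.9] wh [120.   93.3] ang rel 90.0 z [0.0212 0.024  0.0264]
```

The block is now square to the gauge, about 21 mm short of centre.

Request:
arm_command(targets=[0.6, 0, 0, 0, 0.6, 0, 0, 0, 0.5, 0, 0, 0, 0.3, 0, 0, 0, 0.1, 0, 0, 0])

```text
time: 5.42
tcp_pos: [0.5556, 0.0679, 0.0073]
tool_rot: [[0.994, -0.106, -0.0], [-0.106, -0.994, 0.0], [-0.0, -0.0, -1.0]]
ft_force: [-2.4, 0.9, 1.5]
finger_gap: 0.705
grasp_force: 0.9
```

Request:
arm_command(targets=[-2, 0, 0, 0, -3, 0, 0, 0, -2, 0, -3, 0, 0, 0, -4, 0, 0, 0, -4, 0])

```text
time: 6.05
tcp_pos: [0.4859, 0.0754, 0.1186]
tool_rot: [[0.994, -0.106, 0.0], [-0.106, -0.994, 0.0], [0.0, -0.0, -1.0]]
ft_force: [0.7, 0.7, 0.3]
finger_gap: 0.701
grasp_force: 0.0
```

Run:
```python
from h import *
tcp(); block("top"); block("scene")
```

```text
t 6.05 tcp gauge [-125.6  190.3] z 118.6 yaw rel 0.06 [0.7 0.7 0.3]
top 0.6 gauge xy [  0.9 175.4] wh [120.4  90.8] ang rel 89.5 z [0.0188 0.0226 0.0267]
scene 0.87 gauge xy [ -1.4 177. ] wh [119.9  92.3] ang rel 90.0 z [0.0213 0.0239 0.0263]
```

Run:
```python
from h import *
print(np.round(arm.get_state()["qpos"],1))
```

```text
[-18.2  44.7  10.3 109.9 -16.3  26.7 -92.4]
```

Request:
arm_command(targets=[0, 0, 0, -0.175, 0, 0, 0, -0.175, 0, 0, 0, -0.175, 0, 0, 0, -0.175, 0, 0, 0, -0.175])

```text
time: 6.88
tcp_pos: [0.4856, 0.0754, 0.1163]
tool_rot: [[0.715, 0.699, -0.002], [0.699, -0.715, 0.0], [-0.001, -0.001, -1.0]]
ft_force: [-0.0, -0.7, -0.4]
finger_gap: 0.703
grasp_force: 0.0
```

Request:
arm_command(targets=[0, 0, 0, -0.174, 0, 0, 0, -0.174, 0, 0, 0, -0.174, 0, 0, 0, -0.174, 3.5, 5, 0, 0])

```text
time: 7.5
tcp_pos: [0.537, 0.1031, 0.1161]
tool_rot: [[0.104, 0.995, -0.006], [0.995, -0.104, -0.002], [-0.002, -0.006, -1.0]]
ft_force: [2.0, 0.7, 0.5]
finger_gap: 0.7
grasp_force: 0.0
```

Request:
arm_command(targets=[4, 4, 0, 0, 0, 3.6, 0, 0, 0, 0, 4, 0, 0, 0, 4, 0, 0, 0, 3.1, 0])

```text
time: 8.12
tcp_pos: [0.6181, 0.1366, 0.0033]
tool_rot: [[0.106, 0.994, -0.003], [0.994, -0.106, 0.0], [0.0, -0.003, -1.0]]
ft_force: [0.7, 0.8, 0.3]
finger_gap: 0.702
grasp_force: 0.0
```

Run:
```python
from h import *
tcp(); block("top")
```

```text
t 8.125 tcp gauge [ -0.8 265.3] z 3.3 yaw rel 90.07 [0.7 0.8 0.3]
top 0.75 gauge xy [  1.  160.2] wh [89.5 90.6] ang rel 89.9 z [0.0188 0.0227 0.0264]
top 0.44 gauge xy [ -1.1 -23.8] wh [ 96.3 138.8] ang rel 90.4 z [0.0152 0.0168 0.0206]
```

Request:
arm_command(targets=[-1, 0, -0.3, 0, -0.6, 0, 0, 0, -0.7, 0, 0, 0, -0.8, 0, 0, 0, -0.8, 0, 0, 0])

```text
time: 8.85
tcp_pos: [0.6151, 0.0974, 0.0095]
tool_rot: [[0.106, 0.994, 0.0], [0.994, -0.106, 0.0], [0.0, 0.0, -1.0]]
ft_force: [-0.2, 2.5, 1.0]
finger_gap: 0.702
grasp_force: 0.9
```

Request:
arm_command(targets=[-0.8, 0, 0, 0, -0.8, 0, 0, 0, -0.8, 0, 0, 0, -0.8, 0, 0, 0, -0.8, 0, 0, 0])

```text
time: 9.48
tcp_pos: [0.6107, 0.0576, 0.0093]
tool_rot: [[0.106, 0.994, -0.0], [0.994, -0.106, 0.0], [0.0, -0.0, -1.0]]
ft_force: [0.3, 2.6, 1.6]
finger_gap: 0.704
grasp_force: 1.0
```

Request:
arm_command(targets=[-0.8, 0, 0, 0, -0.8, 0, 0, 0, -0.6, 0, 0, 0, -0.3, 0, 0, 0, 0, 0, 0, 0])

```text
time: 10.1
tcp_pos: [0.608, 0.0329, 0.0092]
tool_rot: [[0.106, 0.994, -0.0], [0.994, -0.106, -0.0], [-0.0, -0.0, -1.0]]
ft_force: [-0.1, -0.3, -0.6]
finger_gap: 0.704
grasp_force: 0.0
```

Run:
```python
from h import *
tcp(); p=block("top"); q=block("scene")
cv2.imwrite("pics/e.png",np.hstack([cv2.resize(p["color"][150:300,230:430],(400,300)),cv2.resize(q["color"][200:380,180:420],(400,300))]))
```

```text
t 10.1 tcp gauge [  0.4 161.1] z 9.2 yaw rel 90.06 [-0.1 -0.3 -0.6]
```

View pics/e.png

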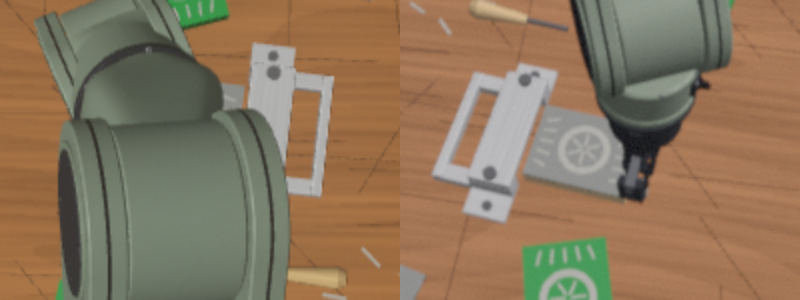

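The block's leading end is at the bridge and lined up: in the scene half, the block at (580,150) meets the crossbar at (510,130). Continuing at low speed and watching the force.

Request:
arm_command(targets=[-0.4, 0, 0, 0, -0.5, 0, 0, 0, -0.5, 0, 0, 0, -0.5, 0, 0, 0, -0.5, 0, 0, 0])

```text
time: 10.92
tcp_pos: [0.6056, 0.0089, 0.0093]
tool_rot: [[0.106, 0.994, -0.0], [0.994, -0.106, 0.0], [0.0, -0.0, -1.0]]
ft_force: [-0.0, 1.5, -0.6]
finger_gap: 0.704
grasp_force: 0.3
```

Request:
arm_command(targets=[-0.6, 0, 0, 0, -0.6, 0, 0, 0, -0.6, 0, 0, 0, -0.6, 0, 0, 0, -0.6, 0, 0, 0])

```text
time: 11.55
tcp_pos: [0.6024, -0.0209, 0.0093]
tool_rot: [[0.106, 0.994, -0.0], [0.994, -0.106, 0.0], [0.0, -0.0, -1.0]]
ft_force: [0.1, 0.9, -1.1]
finger_gap: 0.7
grasp_force: 0.4
```

Request:
arm_command(targets=[-0.6, 0, 0, 0, -0.6, 0, 0, 0, -0.5, 0, 0, 0, -0.4, 0, 0, 0, -0.2, 0, 0, 0])

```text
time: 12.18
tcp_pos: [0.6, -0.0436, 0.0093]
tool_rot: [[0.106, 0.994, 0.0], [0.994, -0.106, 0.0], [0.0, -0.0, -1.0]]
ft_force: [-0.9, 1.0, -0.2]
finger_gap: 0.703
grasp_force: 0.4
```

Run:
```python
from h import *
tcp(); q=vision.snapshot("scene"); P=pts(q); g=(P[...,:2]*1000-G)@R
M=(abs(g[...,0])<48)&(g[...,1]>26)&(g[...,1]<120)&(P[...,2]>.015)&(P[...,2]<.03)
print(M.sum(), np.percentile(g[M][:,1],[1,50,99]) if M.any() else 0, np.percentile(g[M][:,0],[1,50,99]))
cv2.imwrite("pics/e2.png",cv2.resize(q["color"][200:380,180:420],(800,600)))
```

```text
t 12.175 tcp gauge [ 0.6 84.3] z 9.3 yaw rel 90.07 [-0.9  1.  -0.2]
493 [26.29577574 40.13773665 96.16687066] [-31.39328896  15.10433976  43.79599704]
```

View pics/e2.png

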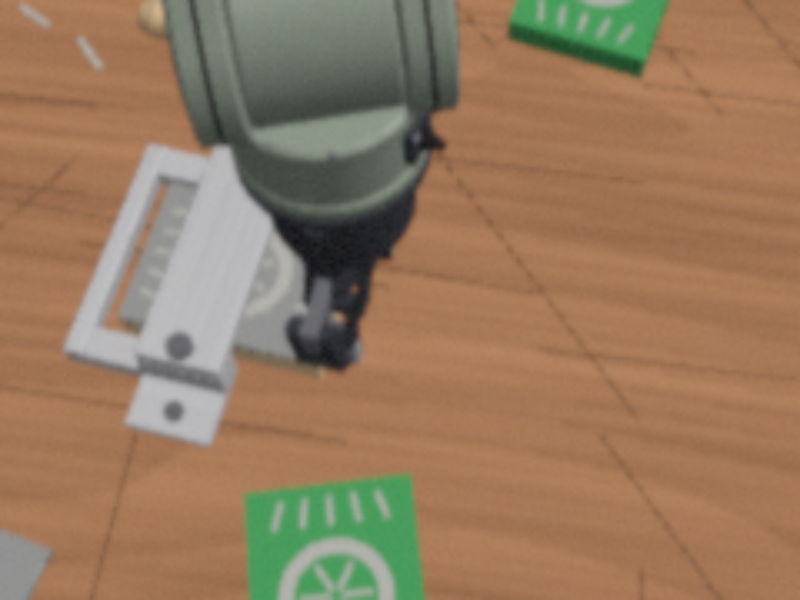

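The block is under the bridge, with a thin gap to the stop still showing at (150,240). About 13 mm remains, so I'll creep forward until it touches.

Request:
arm_command(targets=[-0.3, 0, 0, 0, -0.3, 0, 0, 0, -0.2, 0, 0, 0, -0.15, 0, 0, 0, -0.1, 0, 0, 0])

```text
time: 12.85
tcp_pos: [0.5989, -0.0539, 0.0093]
tool_rot: [[0.106, 0.994, 0.0], [0.994, -0.106, 0.0], [0.0, -0.0, -1.0]]
ft_force: [0.1, 0.6, -0.3]
finger_gap: 0.701
grasp_force: 0.5
```

Request:
arm_command(targets=[-0.06, 0, 0, 0, -0.06, 0, 0, 0, -0.06, 0, 0, 0, -0.06, 0, 0, 0, 0, 0, 0, 0])

```text
time: 13.48
tcp_pos: [0.5986, -0.0563, 0.0093]
tool_rot: [[0.106, 0.994, -0.0], [0.994, -0.106, -0.0], [-0.0, -0.0, -1.0]]
ft_force: [0.6, 0.5, 0.7]
finger_gap: 0.704
grasp_force: 0.2
```

Request:
arm_command(targets=[-0.05, 0, 0, 0, -0.05, 0, 0, 0, -0.05, 0, 0, 0, 0, 0, 0, 0, 0, 0, 0, 0])

```text
time: 14.1
tcp_pos: [0.5987, -0.0568, 0.0093]
tool_rot: [[0.105, 0.994, 0.0], [0.994, -0.105, 0.001], [0.001, 0.0, -1.0]]
ft_force: [0.6, 5.5, -0.8]
finger_gap: 0.699
grasp_force: 3.0
```

Request:
arm_command(targets=[-0.05, 0, 0, 0, -0.05, 0, 0, 0, -0.05, 0, 0, 0, 0, 0, 0, 0, 0, 0, 0, 0])

```text
time: 14.72
tcp_pos: [0.5987, -0.0569, 0.0094]
tool_rot: [[0.105, 0.995, 0.001], [0.995, -0.105, 0.003], [0.003, 0.0, -1.0]]
ft_force: [1.9, 13.0, 0.2]
finger_gap: 0.706
grasp_force: 6.5
```

It's firmly on the stop: the force rises to 13 N with no further motion. Backing off and checking.

Request:
arm_command(targets=[0.5, 0, 0, 0, 1.5, 0, 0, 0, 3, 0, 0, 0, 3, 0, -3, 0, 3, 0, -5, 0])

```text
time: 15.35
tcp_pos: [0.6091, 0.052, 0.0892]
tool_rot: [[0.105, 0.994, -0.003], [0.994, -0.105, -0.0], [-0.0, -0.003, -1.0]]
ft_force: [1.4, -0.3, -0.1]
finger_gap: 0.705
grasp_force: 0.0
```

Request:
arm_command(targets=[4, 0, -4, 0, 4, 0, -4, 0, 4, 0, 0, 0, 0, 0, 0, 0, 0, 0, 0, 0])

```text
time: 15.98
tcp_pos: [0.6225, 0.1694, 0.1691]
tool_rot: [[0.106, 0.994, -0.0], [0.994, -0.106, -0.001], [-0.001, -0.0, -1.0]]
ft_force: [0.9, -1.3, -0.2]
finger_gap: 0.704
grasp_force: 0.0
```

Run:
```python
from h import *
tcp(); p=vision.snapshot("top"); P=pts(p); g=(P[...,:2]*1000-G)@R; z=P[...,2]
M=(abs(g[...,0])<60)&(g[...,1]>27)&(g[...,1]<120)&(z>.014)&(z<.03)
Q=g[M]; print(M.sum(),cv2.minAreaRect(Q.astype(np.float32)),np.percentile(z[M],[5,50,95]))
cv2.imwrite("pics/f.png",cv2.resize(p["color"][160:280,300:460],(800,600),interpolation=cv2.INTER_CUBIC))
```

```text
t 15.975 tcp gauge [1.000e-01 2.984e+02] z 169.1 yaw rel 90.08 [ 0.9 -1.3 -0.2]
568 ((0.3115196228027344, 43.50555419921875), (32.985443115234375, 89.96529388427734), 89.98526763916016) [0.01867911 0.02250747 0.02646152]
```

View pics/f.png

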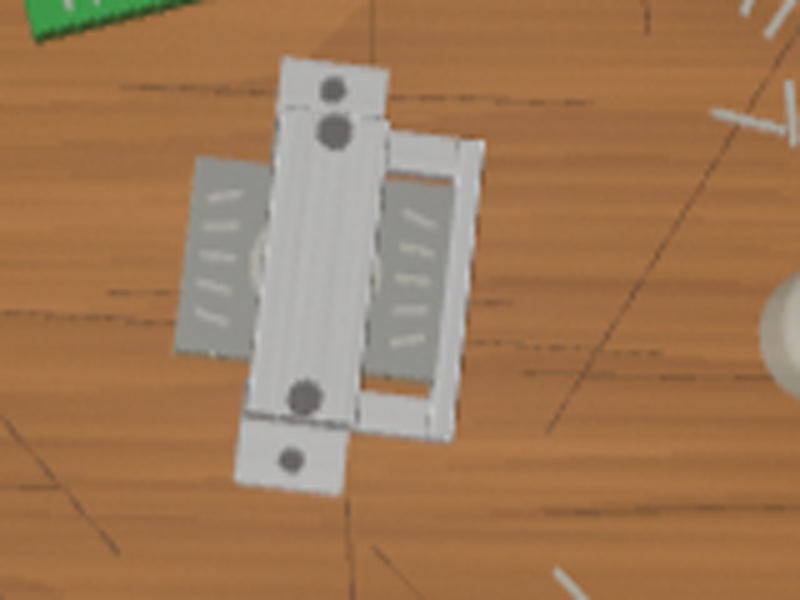

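The block's end at (445,280) touches the stop squarely and the block is centred and flat; its far end is at about +60 mm, as it should be. The hand is clear, so I'm handing in.

```bash
python3 -c "
from station import arm
print(arm.hand_in())"
```

```text
the job is handed in; nothing more can be done
None
```

The grey block is fully home under the steel gauge's bridge: flat, square against the stop and centred to under 1 mm; the hand is clear, the arm never went near the square block, gouge or jar, and the job was handed in at about 16 s (no verdict was returned).

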